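Make up two fitting kits for dental units

ROBOT

A 7-joint arm with a two-finger parallel gripper is mounted at the origin on the work surface. World frame = base frame: x ahead of the robot, y to its left, z up, the work surface at z = 0. Lengths are in m, angles in degrees, forces in N, time in s.
With the tool pointing down it reaches from about 0.425 to 0.875 m from the base axis. Payload 4.7 kg.
Tool frame: the origin (TCP) lies on the centre line of the jaws, within the pads' length; the fingertips stand ahead of it and the grasp point (between the pads) lies 2 mm behind it (env.tip_reach is the x of the fingertips in the tool frame, in m); x points along the fingers, z is the direction in which the jaws open and shut, and the axes are right-handed (so a half turn about x gives the same grasp; the last joint's range is limited). The gripper opens to 87 mm and grips with 3 to 60 N. Pads are 19 mm wide; open, the fingers measure 117 mm over their backs; the gripper's body (75 mm by 190 mm) begins 51 mm behind the grasp point.
Start: joints at [64.234, 18.392, -4.016, 83.108, 1.295, 78.541, -3.26], TCP at [0.291, -0.581, 0.24] pointing down, gripper open.
Joint ranges: [-163.93, 163.93], [-17.29, 119.83], [-79.2, 71.16], [3.27, 140.29], [-89.18, 269.18], [5.43, 117.66], [-154.24, 154.24]. Speed limits (degrees/s): [147.25, 147.25, 180, 180, 180, 180, 180].

INTERFACE

Orientations are given as [roll, pitch, yaw] about the fixed x, y, z axes, in that order (R = Rz(yaw) Ry(pitch) Rx(roll)).
In Python, from cell import telemetry, optics, env, models gives the robot as it stands.
- The arm moves only by the shell command python3 -m pendant 'ROWS' [FORCE]. ROWS is JSON, a list of rows, each a list of 3 entries, a list of its own where there are three numbers: the finger opening in mm, from 0 to 87, then the shift along the tool's x, y, z in mm, then the turn, a rotation vector about the tool's x, y, z in rad. A call has 1 to 10 rows; each row is the pose to reach, as a shift and turn from the pose commanded when the call began, along the tool's axes at that moment; what a row does not reach only later rows make up. A row lasts 1/12 s, in which the tool goes at most 41.7 mm and 7.16 degrees, less where a joint would pass 70% of its speed; a pose out of reach is approached as far as the arm can. A call with a gripper value outside its range is refused whole. The fingers move at their own pace and stop on an object; FORCE is the grip in N (left out, the last holds). Time passes only in rows, so rows that repeat a pose let the fingers close. It gives the time, the measured TCP pose, the force and the opening at its end, in the units of the state.
- telemetry.get_obs(): the state, without advancing time (a new reading comes with each control period).
- optics.read_camera(name): name is "side" or "top" or "wrist"; returns a dict with "image" (480x640x3 uint8, blue, green, red), "range_z" (480x640 float32, m along the optical axis (not along the pixel's ray), 0 where there is no reading), "fx", "fy", "cx", "cy" (pixels), "k1" (the pictures are not rectified: a ray, as slopes to the right and down, at radius r is drawn at 1 + k1 r^2 times it, then the intrinsics apply), "cam_to_world" (4x4, takes a point from camera to world coordinates). Camera axes: x right, y up, looking along -z (the intrinsics and any distortion apply to the point x, -y, -z); pixel columns grow to the right and rows downward; lengths in m; the calibration is good to about 2 mm. A picture is of the moment at which its call begins.
- env.sign_off(): hands the job in, once; it reports no verdict.
Trained networks look in the newest picture that a camera, given by its name, has taken for a name from the list of things; names that differ only in an ending like _2 or _b are one class to them, and where a whole thing is asked for, a point or a joint stands for the part that bears it (a point fixed in the world has none). Each returns a list of dicts, best first, with "confidence" (0 to 1); they miss things now and then, are a little off and sometimes report something else, mostly with a low value. They report only what shows in the picture. A call takes as long as a camera call. They do not tell look-alikes from the thing itself.
- models.masks_of(camera, label): "pixels" (480x640 bool, what is visible of it) and "extent" ([left, top, right, bottom] as shares, 0 to 1, of the picture: columns of its width, rows of its height, round what is visible of it).
- models.landmark_of(camera, label): "centre" ([row, column] as shares, 0 to 1, of the picture: columns of its width, rows of its height: a listed point, or the origin of a listed thing).
The state is a dict: "time_s": time; "qpos": joint angles; "joint_velocities": joint speeds; "effort": joint torques, N m; "tool_pos": TCP position; "tool_rot": TCP orientation; "force": force on the tool from outside, world axes, zero at the start; "wrist_torque": the same for the moment, N m; "grip_width": finger opening in m.
Only numpy, scipy, OpenCV 4.12 (cv2) and the standard library are available. Lean on these libraries where they do the work, as an engineer would, in place of code of your own. Each camera call takes 0.05 s, during which the arm holds its last target.

TASK

Make up the two fitting kits from the parts on the bench, one part to a compartment, each standing upright on the compartment floor: in the long three-compartment tray, counting from the end with the grip tab, the pressure regulator first, the large filter in the middle and the brass coupling last; in the short two-compartment tray the solenoid valve in the compartment at the tab end and the small filter in the other. Set the parts down gently, do not drop them, and leave the power module, the battery pack and the grey foot knob where they are.

Things in the scene. Friction and masses are not known exactly. Their poses are not given: they have to be found in the camera images.
- tray3: Long kit tray, fixed: low blue plastic, three compartments in a row, 244 x 84 mm, flat grip tab (22 x 44 mm) sticking out at its -x end. Compartments 76 mm square inside, floor 3 mm, rim and partitions (4 mm thick) 9 mm above the bench. Origin: centre of the underside; x along the tray, away from the tab; z up. Compartment centres: x = -80 (first, at the tab), 0, +80 mm (last), y = 0.
- tray2: Short kit tray, fixed: low blue plastic, two compartments in a row, 164 x 84 mm, flat grip tab (22 x 44 mm) sticking out at its -x end. Compartments 76 mm square inside, floor 3 mm, rim and partitions (4 mm thick) 9 mm above the bench. Origin: centre of the underside; x along the tray, away from the tab; z up. Compartment centres: x = -40 (at the tab) and +40 mm, y = 0.
- big_filter_mid (a point): Large filter, loose, upright: round white canister with a grey cap band, 48 mm diameter, straight-sided for 60 mm, then a steel stub 14 mm wide; 68 mm high over all, 0.14 kg. Point: its centre, 34 mm above its foot; z up.
- small_filter_mid (a point): Small filter, loose, upright: looks like the large one; 34 mm diameter, straight-sided for 46 mm, then a steel stub 14 mm wide; 54 mm high over all, 0.08 kg. Point: its centre, 27 mm above its foot; z up.
- valve_mid (a point): Solenoid valve, loose, upright: brass block 46 (x) x 30 (y) x 24 mm high, on it a black coil block 32 x 30 x 28 mm, on top a 16 mm steel nut; 58 mm high over all, 0.18 kg. Its +y and -y sides are flush up to 52 mm and 30 mm apart: grip there. Point: its centre, 29 mm above its foot; z up.
- regulator_mid (a point): Pressure regulator, loose, upright: square aluminium block 40 x 40 x 32 mm high with a ribbed round black knob (39 mm wide, 26 mm high) on top; 58 mm high over all, 0.18 kg. Grip across two flat sides. Point: its centre, 29 mm above its foot; x and y square to its sides, z up.
- coupling_mid (a point): Brass coupling, loose, upright: hexagonal body 30 mm across flats, 40 mm high, with a round neck 23 mm wide, 12 mm high on top; 52 mm high over all, 0.16 kg. Flats face +y, -y of its frame and every 60 degrees on. Point: its centre, 26 mm above its foot; z up.
- module: Power module, not part of the kits: black box 62 (x) x 46 (y) x 22 mm high with a blank yellow patch on top, loose among the stock. Origin: centre of its underside, z up.
- battery: Battery pack, not part of the kits: two green cylinders side by side, lying, 56 mm long (x), 40 mm wide (y), 20 mm high, loose among the stock. Origin: centre of its underside, z up.
- foot_knob: Foot-control knob, not part of the kits: grey plastic mushroom, 44 mm diameter, 34 mm high, loose among the stock. Origin: centre of its underside, z up.
There are look-alikes about, which are no part of the job. What is shaped like the part that bears big_filter_mid but orange or pink is not meant.

How it is judged (in metres and radians):
At the end, for the whole second after the job is handed in: Each part stands in its named compartment: centre within 24 mm of the compartment centre along and across the tray, foot within 4 mm of its floor, upright within 0.1 rad, at rest; long tray from the tab: regulator, large filter, coupling; short tray: valve, small filter (x of regulator_mid in the frame of tray3 between -0.104 and -0.056 m and y of regulator_mid in the frame of tray3 between -0.024 and 0.024 m and z of regulator_mid in the frame of tray3 between 0.028 and 0.036 m and angle between each of regulator_mid, big_filter_mid, coupling_mid, valve_mid, small_filter_mid's own z axis and vertical below 0.1 rad and linear speed of each of regulator, big_filter, coupling, valve, small_filter below 0.02 m/s and x of big_filter_mid in the frame of tray3 between -0.024 and 0.024 m and y of big_filter_mid in the frame of tray3 between -0.024 and 0.024 m and z of big_filter_mid in the frame of tray3 between 0.033 and 0.041 m and x of coupling_mid in the frame of tray3 between 0.056 and 0.104 m and y of coupling_mid in the frame of tray3 between -0.024 and 0.024 m and z of coupling_mid in the frame of tray3 between 0.025 and 0.033 m and x of valve_mid in the frame of tray2 between -0.064 and -0.016 m and y of valve_mid in the frame of tray2 between -0.024 and 0.024 m and z of valve_mid in the frame of tray2 between 0.028 and 0.036 m and x of small_filter_mid in the frame of tray2 between 0.016 and 0.064 m and y of small_filter_mid in the frame of tray2 between -0.024 and 0.024 m and z of small_filter_mid in the frame of tray2 between 0.026 and 0.034 m); the robot touches nothing.
It fails at once if the power module is pushed out of its place (more than 20 mm) (distance of module from where it was at the start of the episode above 0.02 m).
It fails at once if the battery pack is pushed out of its place (more than 20 mm) (distance of battery from where it was at the start of the episode above 0.02 m).
It fails at once if the foot knob is pushed out of its place (more than 20 mm) (distance of foot_knob from where it was at the start of the episode above 0.02 m).
It fails at once if a part is slammed or pressed hard into a tray (over 80 N) (contact force between any of regulator, big_filter, coupling, valve, small_filter and tray3 above 80 N or contact force between any of regulator, big_filter, coupling, valve, small_filter and tray2 above 80 N).
It fails at once if a kit part is dropped: it falls free of the fingers from about 18 mm or more (over 0.6 m/s) ((contact force between regulator and the fingers below 0.05 N and linear speed of regulator above 0.6 m/s) or (contact force between big_filter and the fingers below 0.05 N and linear speed of big_filter above 0.6 m/s) or (contact force between coupling and the fingers below 0.05 N and linear speed of coupling above 0.6 m/s) or (contact force between valve and the fingers below 0.05 N and linear speed of valve above 0.6 m/s) or (contact force between small_filter and the fingers below 0.05 N and linear speed of small_filter above 0.6 m/s)).
It also fails if it takes over 122 s, if anything falls off the work surface, if the arm or the gripper's body presses on something with over 40 N, if the wrist force passes 120 N, or if a joint passes its speed limit or range.

## Working session

There is one attempt and no reset: what is moved stays moved. The work goes in short steps, Python scripts to look and compute and a shell command to move; the robot and the scene stay as the last step left them, time stands still between calls to the robot, and variables do not carry over. Pictures are saved under pics/ and viewed, and the job is handed in when it is done.

```bash
ls; mkdir -p pics; python3 - <<'E'
from cell import telemetry, optics, env, models
import cv2
print(telemetry.get_obs(), env.tip_reach)
for n in ("side","top","wrist"):
    c=optics.read_camera(n); cv2.imwrite(f"pics/{n}0.png",c["image"]); print(n,c["fx"],c["k1"],c["cam_to_world"].round(3).tolist())
E
```

```text
pics
{'time_s': 0.0, 'qpos': array([64.23429123, 18.43801332, -4.01477029, 83.17539586,  1.29479599,
       78.54002206, -3.25782141]), 'joint_velocities': array([ 0.00117767, -0.01586568, -0.02791583, -0.0011226 , -0.00910077,
       -0.02075998, -0.06870083]), 'effort': array([-1.51309710e-04, -4.91293573e+01, -4.03990243e-01, -3.12527382e+01,
       -6.39684917e-02,  4.37988248e-02,  1.80615825e-04]), 'tool_pos': array([ 0.29049194, -0.58089361,  0.2384689 ]), 'tool_rot': array([-176.93304642,   89.89164159,  119.64383836]), 'force': array([-0.37391474, -0.1312212 , -0.21380815]), 'wrist_torque': array([ 0.00446952, -0.00230108,  0.03590304]), 'grip_width': 0.08720897215644345} 0.017
side 482.2445971737364 -0.08356170382638303 [[-0.965, 0.14, -0.224, 0.33], [-0.264, -0.474, 0.84, 0.694], [0.012, 0.87, 0.494, 0.479], [0.0, 0.0, 0.0, 1.0]]
top 437.7801696002436 -0.04029360982625096 [[0.058, 0.975, -0.216, 0.351], [-0.998, 0.057, -0.011, -0.014], [0.002, 0.216, 0.976, 0.788], [0.0, 0.0, 0.0, 1.0]]
wrist 334.3892796294654 -0.054899136244235966 [[0.448, 0.865, 0.228, 0.352], [-0.894, 0.434, 0.112, -0.55], [-0.002, -0.254, 0.967, 0.384], [0.0, 0.0, 0.0, 1.0]]
```

View pics/top0.png

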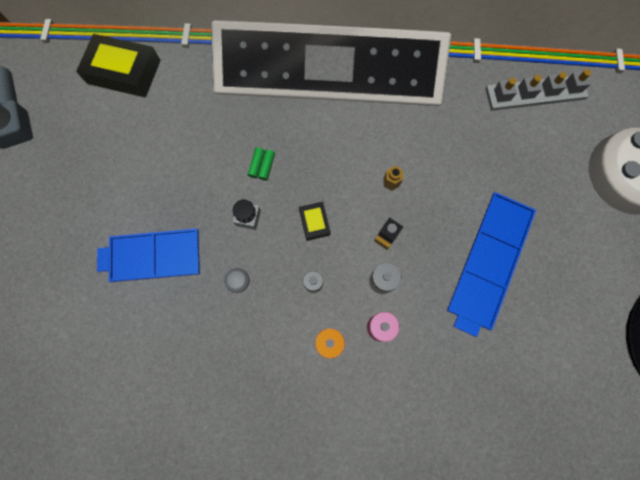

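View pics/side0.png

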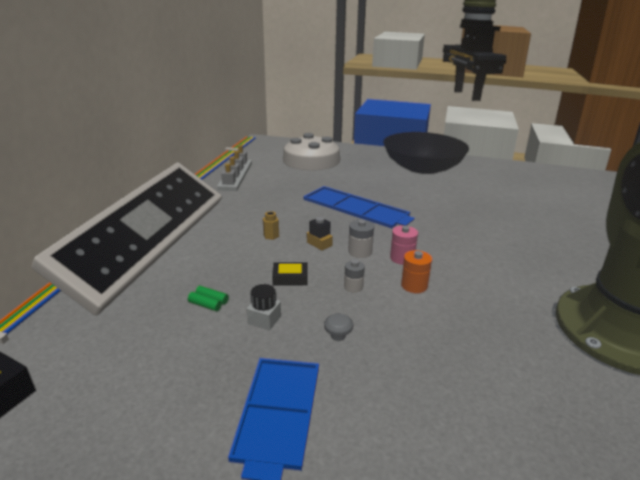

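View pics/wrist0.png

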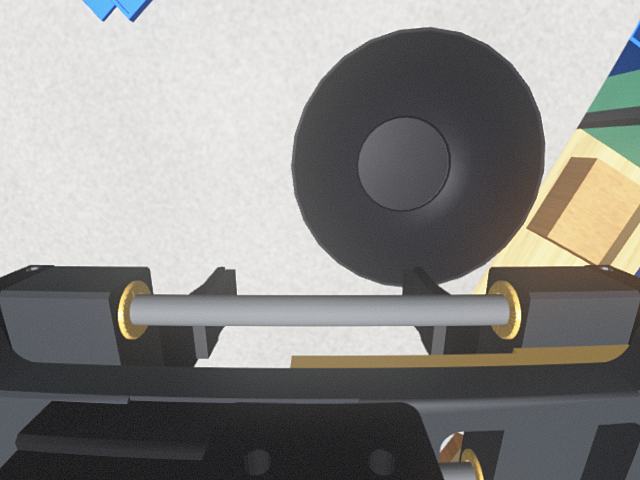

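```bash
cat > h.py <<'E'
import numpy as np, cv2
from cell import telemetry, optics, env, models
def rays(c, uv):
    K=np.array([[c["fx"],0,c["cx"]],[0,c["fy"],c["cy"]],[0,0,1]])
    uv=np.asarray(uv,float).reshape(-1,1,2)
    p=cv2.undistortPoints(uv,K,np.array([c["k1"],0,0,0]),None,None)[:,0] if len(uv) else np.zeros((0,2))
    return np.c_[p[:,0],-p[:,1],-np.ones(len(p))]
def at_depth(c,uv,d):
    r=rays(c,uv)*np.asarray(d)[:,None]; T=c["cam_to_world"]; return r@T[:3,:3].T+T[:3,3]
def at_z(c,uv,z):
    T=c["cam_to_world"]; r=rays(c,uv)@T[:3,:3].T; s=(z-T[2,3])/r[:,2]; return T[:3,3]+r*s[:,None]
def cloud(c,mask=None):
    d=c["range_z"]; m=d>0
    if mask is not None: m&=mask
    v,u=np.nonzero(m); return at_depth(c,np.c_[u,v],d[m])
H=dict(big_filter_mid=.034,small_filter_mid=.027,valve_mid=.029,regulator_mid=.029,coupling_mid=.026,module=0,battery=0,foot_knob=0,tray3=0,tray2=0)
E
python3 - <<'E'
from h import *
for n in ("top","side"):
    c=optics.read_camera(n)
    print(n)
    fl=cloud(c)
    if n=="top":
        a=c["range_z"]; print("range valid",(a>0).mean(), "table z pct",np.percentile(fl[:,2],[25,50,75]))
    for l,h in H.items():
        for r in models.landmark_of(n,l)[:3]:
            if r["confidence"]<.2: continue
            y,x=r["centre"]; uv=[[x*640,y*480]]
            print(" ",l,round(r["confidence"],2),np.round(uv[0]),at_z(c,uv,h)[0].round(4))
        ms=[r for r in models.masks_of(n,l) if r["confidence"]>.2][:4]
        for r in ms:
            p=cloud(c,r["pixels"]); 
            if len(p)<5: continue
            z=np.percentile(p[:,2],95); t=p[p[:,2]>z-.006]
            print("    mask",round(r["confidence"],2),len(p),np.round(np.array(r["extent"])*[640,480,640,480]),"zmax",z.round(4),"topctr",((t.min(0)+t.max(0))/2)[:2].round(4),"ext",(p.max(0)-p.min(0)).round(3))
E
```

```text
top
range valid 0.99615234375 table z pct [-1.22849667e-03 -4.91758804e-05  1.39022537e-03]
  big_filter_mid 0.92 [382. 276.] [ 0.465  -0.1135  0.034 ]
  big_filter_mid 0.65 [382. 327.] [ 0.3769 -0.1165  0.034 ]
  big_filter_mid 0.62 [330. 343.] [ 0.345  -0.0309  0.034 ]
    mask 0.89 711 [370. 313. 396. 339.] zmax 0.0668 topctr [ 0.3758 -0.1155] ext [0.046 0.046 0.058]
    mask 0.78 778 [365. 265. 401. 294.] zmax 0.0665 topctr [ 0.46   -0.1182] ext [0.058 0.057 0.074]
    mask 0.68 689 [316. 329. 347. 363.] zmax 0.0671 topctr [ 0.3458 -0.0287] ext [0.051 0.046 0.073]
  small_filter_mid 0.34 [238. 282.] [0.4399 0.1369 0.027 ]
    mask 0.83 328 [304. 271. 323. 294.] zmax 0.0537 topctr [0.4462 0.0042] ext [0.033 0.031 0.057]
  valve_mid 0.64 [388. 232.] [ 0.5455 -0.1233  0.029 ]
    mask 0.6 506 [378. 215. 405. 251.] zmax 0.0584 topctr [ 0.5447 -0.1267] ext [0.06  0.052 0.065]
    mask 0.54 4353 [ 99. 230. 198. 282.] zmax 0.0096 topctr [0.4837 0.3099] ext [0.104 0.193 0.014]
    mask 0.53 629 [249. 148. 275. 184.] zmax 0.0209 topctr [0.6701 0.1173] ext [0.066 0.044 0.025]
  regulator_m
[... 3358 characters left out ...]
]
    mask 0.79 625 [325. 313. 352. 344.] zmax 0.0323 topctr [0.4449 0.143 ] ext [0.051 0.073 0.037]
  tray3 0.95 [281. 413.] [0.48   0.3045 0.    ]
  tray3 0.8 [356. 204.] [ 0.5142 -0.3363  0.    ]
    mask 0.94 7720 [229. 361. 317. 480.] zmax 0.0087 topctr [0.4844 0.3106] ext [0.106 0.192 0.016]
    mask 0.58 2015 [302. 184. 415. 230.] zmax 0.0084 topctr [ 0.5078 -0.3168] ext [0.268 0.169 0.012]
  tray2 0.95 [281. 413.] [0.48   0.3045 0.    ]
  tray2 0.8 [356. 204.] [ 0.5142 -0.3363  0.    ]
    mask 0.94 7720 [229. 361. 317. 480.] zmax 0.0087 topctr [0.4844 0.3106] ext [0.106 0.192 0.016]
    mask 0.58 2015 [302. 184. 415. 230.] zmax 0.0084 topctr [ 0.5078 -0.3168] ext [0.268 0.169 0.012]
```

```bash
cat >> h.py <<'E'
from scipy.spatial.transform import Rotation as Ro
def tool():
    o=telemetry.get_obs(); return o,np.array(o["tool_pos"]),Ro.from_euler("xyz",o["tool_rot"],degrees=True)
def plan(xyz=None,jaw=None):
    """shift mm + rotvec in tool axes for tool pointing straight down, jaw = world angle (deg) of tool z"""
    o,p,R=tool(); z=R.as_matrix()[:,2]; cur=np.degrees(np.arctan2(z[1],z[0]))
    if jaw is None: jaw=cur
    jaw=cur+(jaw-cur+90)%180-90
    a=np.radians(jaw); zx=np.array([np.cos(a),np.sin(a),0]); x=np.array([0,0,-1.]); y=np.cross(zx,x)
    Rt=Ro.from_matrix(np.c_[x,y,zx]); xyz=p if xyz is None else np.asarray(xyz,float)
    sh=R.inv().apply(xyz-p)*1000; rv=(R.inv()*Rt).as_rotvec()
    print(f"t {o['time_s']:.2f} tcp {p.round(4)} jaw {cur:.1f} q7 {o['qpos'][6]:.1f} grip {o['grip_width']*1000:.1f} F {np.round(o['force'],1)} | shift {sh.round(1)} rv {rv.round(3)}")
E
python3 - <<'E'
from h import *
c=optics.read_camera("top"); im=c["image"]; hsv=cv2.cvtColor(im,cv2.COLOR_BGR2HSV)
blue=cv2.inRange(hsv,(105,150,60),(130,255,255)); 
n,lab,st,_=cv2.connectedComponentsWithStats(blue)
for i in range(1,n):
    if st[i,4]<1500: continue
    m=(lab==i).astype(np.uint8)
    m2=cv2.morphologyEx(m,cv2.MORPH_OPEN,np.ones((29,29),np.uint8)) if 0 else m
    v,u=np.nonzero(m); p=at_z(c,np.c_[u,v],.006)[:,:2]
    # remove tab: minAreaRect of all, then histogram along long axis of widths
    r=cv2.minAreaRect(p.astype(np.float32)*1000)
    box=cv2.boxPoints(r); e=box[1]-box[0]; f=box[2]-box[1]; ax=e if np.linalg.norm(e)>np.linalg.norm(f) else f; ax/=np.linalg.norm(ax)
    for it in range(2):
        ay=np.array([-ax[1],ax[0]]); s=p*1000@ax; t=p*1000@ay
        bins=np.arange(s.min(),s.max(),4); w=np.array([np.ptp(t[(s>=b)&(s<b+4)]) if ((s>=b)&(s<b+4)).any() else 0 for b in bins])
        full=bins[w>65]; k=(s>=full[0]-0)&(s<full[-1]+4)
        r=cv2.minAreaRect((p[k]*1000).astype(np.float32)); box=cv2.boxPoints(r); e=box[1]-box[0]; f=box[2]-box[1]; ax=e if np.linalg.norm(e)>np.linalg.norm(f) else f; ax/=np.linalg.norm(ax)
    rest=p[~k].mean(0)*1000-r[0]; 
    if rest@ax>0: ax=-ax
    print("tray",np.round(r[0],1),np.round(r[1],1),"xaxis angle",np.degrees(np.arctan2(ax[1],ax[0])).round(1),"tab offset",rest.round(0))
    L=max(r[1])
    for d in ([-80,0,80] if L>200 else [-40,40]): print("   comp",(np.array(r[0])+d*ax).round(1))
P=cloud(c)
def rect(ctr,zlo,zhi,rad=.05):
    k=(np.hypot(P[:,0]-ctr[0],P[:,1]-ctr[1])<rad)&(P[:,2]>zlo)&(P[:,2]<zhi); q=P[k][:,:2]*1000
    r=cv2.minAreaRect(q.astype(np.float32)); return k.sum(),np.round(r[0],1),np.round(r[1],1),round(r[2],1)
for nme,ctr,zs in [("reg",(.564,.134),[(.012,.04),(.045,.065)]),("valve",(.545,-.127),[(.01,.03),(.045,.056)]),("coup",(.651,-.131),[(.01,.043),(.045,.06)]),("big",(.46,-.118),[(.05,.062)]),("small",(.447,.005),[(.038,.05)])]:
    for a,b in zs: print(nme,a,b,*rect(ctr,a,b))
x=cv2.resize(im[130:320,210:430],None,fx=3.6,fy=3.1,interpolation=cv2.INTER_CUBIC); cv2.imwrite("pics/crop1.png",x)
c2=optics.read_camera("side")["image"]; cv2.imwrite("pics/crop2.png",cv2.resize(c2[190:350,180:440],None,fx=3,fy=3,interpolation=cv2.INTER_CUBIC))
plan()
E
```

```text
tray [ 512.  -319.5] [ 85.5 246.8] xaxis angle -21.7 tab offset [-124.   49.]
   comp [ 437.7 -289.9]
   comp [ 512.  -319.5]
   comp [ 586.3 -349. ]
tray [483.4 301.4] [ 84.6 166.2] xaxis angle -81.4 tab offset [-14.  93.]
   comp [477.4 340.9]
   comp [489.3 261.8]
reg 0.012 0.04 211 [563.7 134.2] [40.6 40.2] 82.6
reg 0.045 0.065 393 [563.4 133.7] [37.9 37.9] 63.1
valve 0.01 0.03 110 [ 529.  -115.7] [29.2  8.3] 58.4
valve 0.045 0.056 262 [ 545.5 -125.9] [29.8 33.2] 57.5
coup 0.01 0.043 190 [ 650.2 -130.7] [33.4 30.6] 8.8
coup 0.045 0.06 140 [ 650.8 -131.1] [21.6 23.3] 51.4
big 0.05 0.062 563 [ 459.9 -118.1] [46.5 46.5] 4.2
small 0.038 0.05 253 [448.2   5.5] [33.2 32.4] 2.8
t 2.35 tcp [ 0.2908 -0.5814  0.2396] jaw -63.4 q7 -3.3 grip 86.9 F [0.7 0.2 0.1] | shift [0. 0. 0.] rv [-0.  0.  0.]
```

View pics/crop1.png

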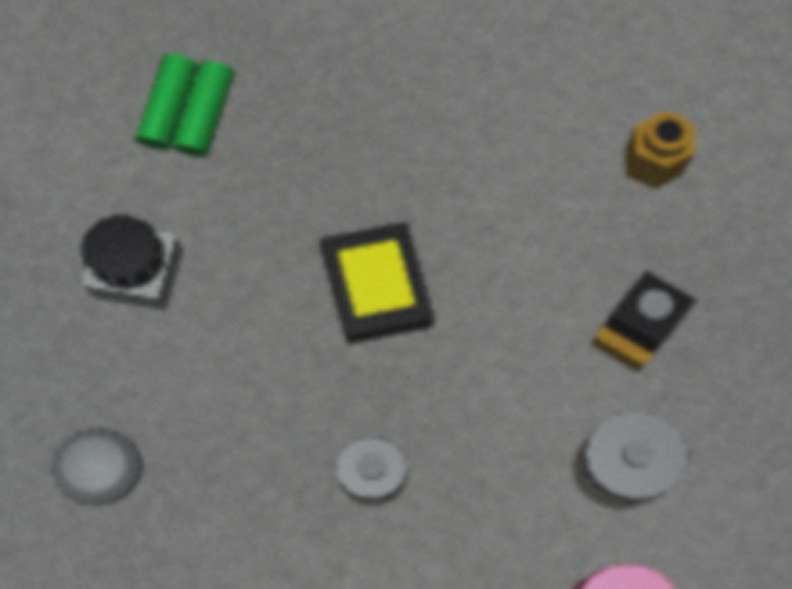

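View pics/crop2.png

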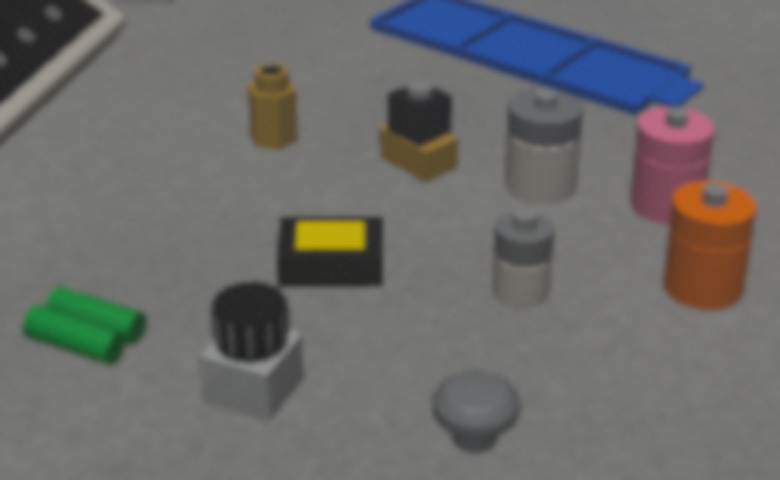

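```bash
python3 - <<'E'
from h import *
plan((.650,-.131,.20),-21.2)
E
```

```text
t 2.35 tcp [ 0.2908 -0.5814  0.2396] jaw -63.4 q7 -3.3 grip 86.9 F [0.7 0.2 0.1] | shift [  39.6  522.7 -242.1] rv [-0.737  0.     0.   ]
```

```bash
python3 -m pendant '[[70,[40,523,-242],[-0.737,0,0]],[70,[40,523,-242],[-0.737,0,0]],[70,[40,523,-242],[-0.737,0,0]],[70,[40,523,-242],[-0.737,0,0]],[70,[40,523,-242],[-0.737,0,0]],[70,[40,523,-242],[-0.737,0,0]],[70,[40,523,-242],[-0.737,0,0]],[70,[40,523,-242],[-0.737,0,0]],[70,[40,523,-242],[-0.737,0,0]],[70,[40,523,-242],[-0.737,0,0]]]' 30; python3 -c "
from h import *
plan((.650,-.131,.20),-21.2)"
```

```text
time_s: 3.18
tool_pos: [0.551, -0.2549, 0.2109]
tool_rot: [-28.4, 90.0, -49.6]
force: [0.1, -0.7, 0.1]
grip_width: 0.0702
t 3.18 tcp [ 0.551  -0.2549  0.2109] jaw -21.2 q7 -3.5 grip 70.2 F [ 0.1 -0.7  0.1] | shift [ 10.9 151.3  47.4] rv [-0.     0.001  0.   ]
```

```bash
python3 -m pendant '[[70,[11,151,47],[0,0,0]],[70,[11,151,47],[0,0,0]],[70,[11,151,47],[0,0,0]],[70,[11,151,47],[0,0,0]],[70,[11,151,47],[0,0,0]],[70,[11,151,47],[0,0,0]]]' 30; cat > w.py <<'E'
import sys
from h import *
c=optics.read_camera("wrist"); cv2.imwrite(sys.argv[1],c["image"])
def comps(zlo,zhi,minn=60):
    d=c["range_z"]; v,u=np.nonzero(d>0); p=at_depth(c,np.c_[u,v],d[d>0])
    o,tp,R=tool()
    M=np.zeros(d.shape,np.uint8); k=(p[:,2]>zlo)&(p[:,2]<zhi); M[v[k],u[k]]=1
    n,l,st,_=cv2.connectedComponentsWithStats(M)
    L=l[v,u]
    for i in range(1,n):
        if st[i,4]<minn: continue
        q=p[L==i]; r=cv2.minAreaRect((q[:,:2]*1000).astype(np.float32))
        print("comp z",zlo,zhi,st[i,:5],"ctr",np.round(r[0],1),"size",np.round(r[1],1),"ang",round(r[2],1),"zmax",q[:,2].max().round(4))
for a in sys.argv[2:]:
    comps(*map(float,a.split(",")))
plan()
E
python3 w.py pics/w1.png .02,.044,200 .046,.06,200
```

```text
time_s: 3.68
tool_pos: [0.6494, -0.1292, 0.1992]
tool_rot: [124.0, 89.9, 103.1]
force: [-0.7, -0.4, 0.0]
grip_width: 0.0697
comp z 0.02 0.044 [101   0  45  11 299] ctr [560.2 116.4] size [ 5.4 34.9] ang 77.3 zmax 0.0338
comp z 0.02 0.044 [ 425    0   88  255 4261] ctr [805.2 -98.5] size [ 12.8 238.5] ang 0.7 zmax 0.044
comp z 0.02 0.044 [   0    9   33   52 1372] ctr [452.3 135.1] size [43.1 28. ] ang 58.4 zmax 0.0352
comp z 0.02 0.044 [ 141   77   79   81 3288] ctr [563.5  10.8] size [62.2 46.1] ang 17.3 zmax 0.0249
comp z 0.02 0.044 [ 62 151  35  37 580] ctr [457.9   2.8] size [33.9 16. ] ang 72.3 zmax 0.044
comp z 0.02 0.044 [306 206  34  40 441] ctr [ 651.9 -130.1] size [34.4 30. ] ang 63.2 zmax 0.0438
comp z 0.02 0.044 [  0 214  39  50 901] ctr [360.4 -30.3] size [48.2 24. ] ang 82.5 zmax 0.0439
comp z 0.02 0.044 [201 237  48  33 561] ctr [ 548.  -122.2] size [25.9 47.8] ang 54.7 zmax 0.0439
comp z 0.02 0.044 [127 254  40  13 268] ctr [ 474.6 -102.2] size [ 6.8 31.5] ang 48.1 zmax 0.044
comp z 0.046 0.06 [ 444    0  101  253 8153] ctr [ 820.9 -103.3] size [ 26.2 229.8] ang 0.9 zmax 0.06
comp z 0.046 0.06 [ 45 153  34  36 558] ctr [450.1   4.8] size [32.3 30. ] ang 23.6 zmax 0.0565
comp z 0.046 0.06 [310 217  26  26 526] ctr [ 651.7 -130.1] size [22.7 22.6] ang 69.3 zmax 0.0538
comp z 0.046 0.06 [  0 222  18  46 534] ctr [362.4 -36. ] size [43.6 15.4] ang 64.1 zmax 0.06
comp z 0.046 0.06 [ 197  245   38   37 1075] ctr [ 546.3 -125.2] size [31.2 32.8] ang 59.3 zmax 0.0593
t 3.73 tcp [ 0.6486 -0.1321  0.1993] jaw -21.1 q7 -18.9 grip 69.9 F [-1.3 -1.1  0.2] | shift [0. 0. 0.] rv [ 0.    -0.001  0.   ]
```

View pics/w1.png

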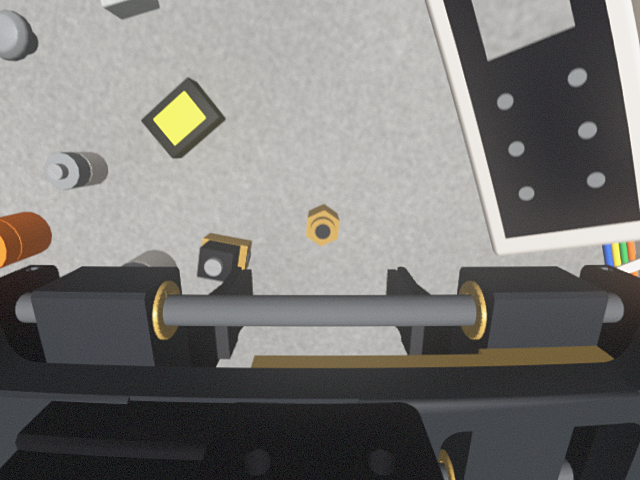

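```bash
python3 -c "
from h import *
plan((.6517,-.1303,.028),-23)"
```

```text
t 3.73 tcp [ 0.6486 -0.1321  0.1993] jaw -21.1 q7 -18.9 grip 69.9 F [-1.3 -1.1  0.2] | shift [171.3   2.9   2.4] rv [ 0.033 -0.001  0.   ]
```

```bash
python3 -m pendant '[[70,[40,3,2],[0.033,0,0]],[70,[80,3,2],[0.033,0,0]],[70,[120,3,2],[0.033,0,0]],[70,[150,3,2],[0.033,0,0]],[70,[165,3,2],[0.033,0,0]],[70,[171,3,2],[0.033,0,0]],[70,[171,3,2],[0.033,0,0]]]' 30;  python3 -c "
from h import *
plan((.6517,-.1303,.028),-23)"
```

```text
time_s: 4.32
tool_pos: [0.6507, -0.1321, 0.0281]
tool_rot: [-143.7, 89.9, -166.9]
force: [0.6, 0.2, -0.2]
grip_width: 0.07
t 4.32 tcp [ 0.6507 -0.1321  0.0281] jaw -23.2 q7 -23.9 grip 70.0 F [ 0.6  0.2 -0.2] | shift [0.1 2.  0.2] rv [-0.003 -0.001  0.001]
```

Close, then lift.

```bash
python3 -m pendant '[[0,[0,0,0],[0,0,0]],[0,[0,0,0],[0,0,0]],[0,[0,0,0],[0,0,0]],[0,[0,0,0],[0,0,0]],[0,[0,0,0],[0,0,0]],[0,[0,0,0],[0,0,0]],[0,[0,0,0],[0,0,0]],[0,[0,0,0],[0,0,0]]]' 30;  python3 -m pendant '[[0,[-5,0,0],[0,0,0]],[0,[-20,0,0],[0,0,0]],[0,[-50,0,0],[0,0,0]],[0,[-90,0,0],[0,0,0]],[0,[-102,0,0],[0,0,0]]]'; python3 -c "
from h import *
plan((.5863,-.349,.13),-21.7)"
```

```text
time_s: 4.98
tool_pos: [0.6516, -0.1306, 0.029]
tool_rot: [-9.4, 90.0, -32.5]
force: [-0.0, -0.1, 1.6]
grip_width: 0.03
time_s: 5.4
tool_pos: [0.6546, -0.1307, 0.1379]
tool_rot: [12.5, 89.5, -10.5]
force: [1.1, -0.9, -0.9]
grip_width: 0.03
t 5.40 tcp [ 0.6546 -0.1307  0.1379] jaw -23.1 q7 -21.9 grip 30.0 F [ 1.1 -0.9 -0.9] | shift [   7.7 -227.6   22.7] rv [-0.024  0.009 -0.002]
```

```bash
python3 -m pendant '[[0,[2,-30,3],[0,0,0]],[0,[4,-70,7],[0,0,0]],[0,[4,-110,11],[0,0,0]],[0,[4,-150,15],[0,0,0]],[0,[4,-185,19],[0,0,0]],[0,[4,-210,22],[0,0,0]],[0,[4,-223,23],[0,0,0]],[0,[4,-227,23],[0,0,0]],[0,[4,-227,23],[0,0,0]]]';python3 w.py pics/w2.png; python3 -c "
from h import *
plan((.5863,-.349,.033),-21.7)
c=optics.read_camera('wrist'); p=cloud(c)
"
```

```text
time_s: 6.15
tool_pos: [0.5835, -0.3484, 0.1269]
tool_rot: [90.7, 90.0, 67.5]
force: [-0.0, 0.7, -2.4]
grip_width: 0.0302
t 6.20 tcp [ 0.5844 -0.3464  0.1269] jaw -23.0 q7 -1.3 grip 29.9 F [ 1.2  1.  -1.8] | shift [0. 0. 0.] rv [-0.    -0.    -0.002]
t 6.20 tcp [ 0.5844 -0.3464  0.1269] jaw -23.0 q7 -1.3 grip 29.9 F [ 1.2  1.  -1.8] | shift [93.9 -1.9  2.8] rv [-0.023  0.    -0.002]
```

View pics/w2.png

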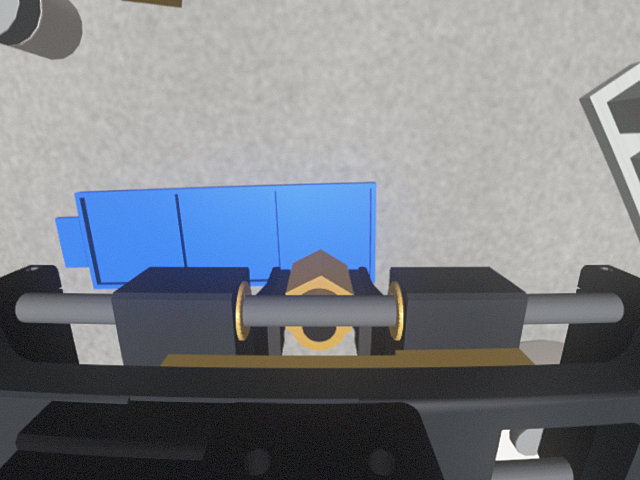

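```bash
python3 - <<'E'
from h import *
c=optics.read_camera("wrist"); 
print(at_z(c,[[375,183],[278,186],[180,189],[76,192],[95,288]],.009).round(4))
a=np.radians(-21.7);ax=np.array([np.cos(a),np.sin(a)]);ay=np.array([-ax[1],ax[0]]);o=np.array([.512,-.3195])
for s,t in [(.122,.042),(.04,.042),(-.04,.042),(-.122,.042),(-.122,-.042)]: print((o+s*ax+t*ay).round(4))
E
```

```text
[[ 0.6423 -0.3207  0.009 ]
 [ 0.5715 -0.2934  0.009 ]
 [ 0.4989 -0.265   0.009 ]
 [ 0.4182 -0.2327  0.009 ]
 [ 0.3874 -0.3104  0.009 ]]
[ 0.6409 -0.3256]
[ 0.5647 -0.2953]
[ 0.4904 -0.2657]
[ 0.4142 -0.2354]
[ 0.3831 -0.3134]
```

```bash
python3 -m pendant '[[0,[25,0,3],[0,0,0]],[0,[55,0,3],[0,0,0]],[0,[75,0,3],[0,0,0]],[0,[85,0,3],[0,0,0]],[0,[90,0,3],[0,0,0]],[0,[93,0,3],[0,0,0]],[0,[94,0,3],[0,0,0]],[0,[94,0,3],[0,0,0]]]';python3 -c "
from h import *
plan((.588,-.347,.0315))"
```

```text
time_s: 6.97
tool_pos: [0.5874, -0.3498, 0.0341]
tool_rot: [-6.0, 89.9, -29.1]
force: [0.4, -0.1, -1.7]
grip_width: 0.03
t 6.97 tcp [ 0.5874 -0.3498  0.0341] jaw -23.1 q7 -2.7 grip 30.0 F [ 0.4 -0.1 -1.7] | shift [ 2.6  2.8 -0.5] rv [-0.     0.002  0.   ]
```

Lower 2.5 mm slowly, then open to 50 mm (staying clear of the partition).

```bash
python3 -m pendant '[[0,[1,0,0],[0,0,0]],[0,[2,0,0],[0,0,0]],[0,[2.5,0,0],[0,0,0]],[0,[2.5,0,0],[0,0,0]]]'; python3 -m pendant '[[50,[0,0,0],[0,0,0]],[50,[0,0,0],[0,0,0]],[50,[0,0,0],[0,0,0]],[50,[0,0,0],[0,0,0]],[50,[0,0,0],[0,0,0]]]';python3 -c "
from h import *
plan((.546,-.1255,.12),58)"
```

```text
time_s: 7.3
tool_pos: [0.5871, -0.3502, 0.0319]
tool_rot: [-14.1, 89.9, -37.2]
force: [-1.3, 0.9, 4.7]
grip_width: 0.0301
time_s: 7.72
tool_pos: [0.5862, -0.3496, 0.0299]
tool_rot: [-178.3, 90.0, 158.7]
force: [-0.2, -0.7, -0.1]
grip_width: 0.0484
t 7.72 tcp [ 0.5862 -0.3496  0.0299] jaw -23.1 q7 -2.7 grip 48.4 F [-0.2 -0.7 -0.1] | shift [ -90.1  190.4 -124.9] rv [-1.415 -0.    -0.   ]
```

```bash
python3 -m pendant '[[50,[-35,0,0],[0,0,0]],[50,[-75,0,0],[0,0,0]],[60,[-105,20,-12],[-0.12,0,0]],[60,[-110,60,-40],[-0.24,0,0]],[60,[-110,95,-62],[-0.36,0,0]],[60,[-110,130,-85],[-0.48,0,0]],[60,[-110,160,-105],[-0.6,0,0]],[60,[-110,180,-118],[-0.72,0,0]],[60,[-110,190,-125],[-0.84,0,0]],[60,[-110,190,-125],[-0.96,0,0]]]';python3 -m pendant '[[60,[0,0,0],[-0.12,0,0]],[60,[0,0,0],[-0.24,0,0]],[60,[0,0,0],[-0.36,0,0]],[60,[0,0,0],[-0.455,0,0]],[60,[0,0,0],[-0.455,0,0]]]'; python3 w.py pics/w3.png .012,.024,80 .03,.05,200; python3 -c "
from h import *
plan((.546,-.1255,.028),58)"
```

```text
time_s: 8.55
tool_pos: [0.5455, -0.1209, 0.1405]
tool_rot: [55.5, 90.0, 88.1]
force: [-0.6, -0.5, 0.2]
grip_width: 0.06
time_s: 8.97
tool_pos: [0.5457, -0.1259, 0.1401]
tool_rot: [125.7, 90.0, -176.2]
force: [-0.6, -0.1, -0.0]
grip_width: 0.06
comp z 0.012 0.024 [198  22  45  57 322] ctr [ 392.9 -112. ] size [16.7 45.5] ang 17.0 zmax 0.0239
comp z 0.012 0.024 [377  25  41  38 234] ctr [453.1  -4.3] size [32.  12.5] ang 24.8 zmax 0.024
comp z 0.012 0.024 [581  56  39  65 654] ctr [555.  123.1] size [25.6 51.3] ang 44.4 zmax 0.024
comp z 0.012 0.024 [ 429  118   95   95 4752] ctr [562.8  10.7] size [62.8 46.6] ang 17.2 zmax 0.024
comp z 0.012 0.024 [ 607  175   33   71 1788] ctr [668.5 113.3] size [30.5 56.9] ang 78.5 zmax 0.022
comp z 0.012 0.024 [302 208  38  13 301] ctr [ 530.2 -114.2] size [29.7  8. ] ang 57.8 zmax 0.024
comp z 0.03 0.05 [ 382    0   56   56 1965] ctr [450.2   4.8] size [33.5 30.8] ang 55.3 zmax 0.0499
comp z 0.03 0.05 [183   7  55  67 697] ctr [ 392.9 -111.7] size [18.1 46.2] ang 17.6 zmax 0.05
comp z 0.03 0.05 [ 598   51   42   68 1583] ctr [564.  130.8] size [35.5 40.1] ang 82.3 zmax 0.05
comp z 0.03 0.05 [301 221  40   7 223] ctr [ 533. -116.] size [29.6  1.2] ang 57.1 zmax 0.05
t 9.02 tcp [ 0.5458 -0.1259  0.1401] jaw 57.9 q7 59.9 grip 59.8 F [-0.1 -0.6  0.4] | shift [0. 0. 0.] rv [ 0.  0. -0.]
t 9.02 tcp [ 0.5458 -0.1259  0.1401] jaw 57.9 q7 59.9 grip 59.8 F [-0.1 -0.6  0.4] | shift [112.1  -0.    0.4] rv [-0.002  0.    -0.   ]
```

View pics/w3.png

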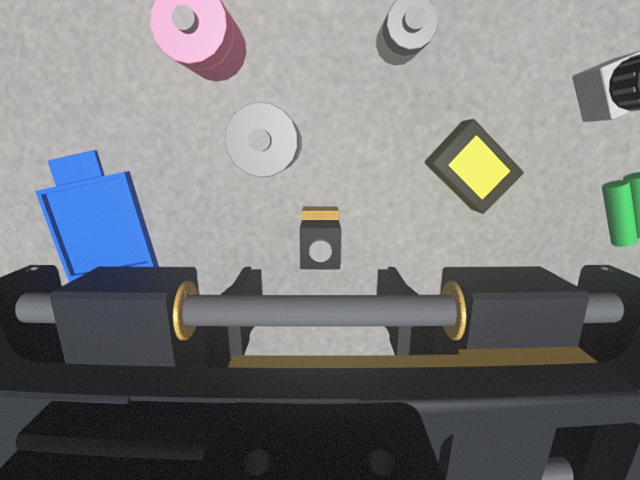

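```bash
python3 -m pendant '[[60,[35,0,0],[0,0,0]],[60,[75,0,0],[0,0,0]],[60,[98,0,0],[0,0,0]],[60,[109,0,0],[0,0,0]],[60,[112,0,0],[0,0,0]],[60,[112,0,0],[0,0,0]],[0,[112,0,0],[0,0,0]],[0,[112,0,0],[0,0,0]],[0,[112,0,0],[0,0,0]],[0,[112,0,0],[0,0,0]]]' 30; python3 -m pendant '[[0,[0,0,0],[0,0,0]],[0,[0,0,0],[0,0,0]],[0,[-5,0,0],[0,0,0]],[0,[-20,0,0],[0,0,0]],[0,[-50,0,0],[0,0,0]],[0,[-85,0,0],[0,0,0]],[0,[-100,0,0],[0,0,0]],[0,[-100,0,0],[0,0,0]]]';  python3 -c "
from h import *
plan((.4775,.341,.135),58)
plan((.4775,.341,.135),8.6)
plan((.4775,.341,.135),98.6)"
```

```text
time_s: 9.85
tool_pos: [0.5467, -0.1261, 0.0294]
tool_rot: [-83.9, 89.9, -25.9]
force: [0.0, -0.1, 0.0]
grip_width: 0.0412
time_s: 10.52
tool_pos: [0.5486, -0.1262, 0.1326]
tool_rot: [-78.7, 89.6, -20.7]
force: [1.0, -0.3, -1.5]
grip_width: 0.0297
t 10.52 tcp [ 0.5486 -0.1262  0.1326] jaw 58.0 q7 59.5 grip 29.7 F [ 1.  -0.3 -1.5] | shift [ -4.1 307.9 358.5] rv [-0.     0.001  0.007]
t 10.52 tcp [ 0.5486 -0.1262  0.1326] jaw 58.0 q7 59.5 grip 29.7 F [ 1.  -0.3 -1.5] | shift [ -4.1 307.9 358.5] rv [0.862 0.005 0.006]
t 10.52 tcp [ 0.5486 -0.1262  0.1326] jaw 58.0 q7 59.5 grip 29.7 F [ 1.  -0.3 -1.5] | shift [ -4.1 307.9 358.5] rv [-0.709 -0.001  0.008]
```

```bash
python3 -m pendant '[[0,[0,15,18],[0.05,0,0]],[0,[0,40,47],[0.15,0,0]],[0,[0,67,78],[0.25,0,0]],[0,[0,94,109],[0.35,0,0]],[0,[0,121,140],[0.45,0,0]],[0,[0,148,172],[0.55,0,0]],[0,[0,175,203],[0.65,0,0]],[0,[0,202,235],[0.75,0,0]],[0,[0,229,266],[0.82,0,0]],[0,[0,253,294],[0.862,0,0]]]'; python3 -c "
from h import *
plan((.4775,.341,.135),8.6)"
```

```text
time_s: 11.35
tool_pos: [0.4856, 0.2592, 0.1271]
tool_rot: [-158.5, 89.9, -150.1]
force: [0.8, 0.4, -0.7]
grip_width: 0.0297
t 11.35 tcp [0.4856 0.2592 0.1271] jaw 8.4 q7 -32.6 grip 29.7 F [ 0.8  0.4 -0.7] | shift [-8.  82.1  3.9] rv [-0.003 -0.002  0.001]
```

```bash
python3 -m pendant '[[0,[-4,30,1],[0,0,0]],[0,[-4,55,3],[0,0,0]],[0,[-4,72,4],[0,0,0]],[0,[-4,80,4],[0,0,0]],[0,[-4,80,4],[0,0,0]],[0,[-4,80,4],[0,0,0]]]'; python3 w.py pics/w4.png; python3 -c "
from h import *
plan((.4775,.341,.032),8.6)"
```

```text
time_s: 11.85
tool_pos: [0.4789, 0.3362, 0.1312]
tool_rot: [-137.6, 89.9, -129.0]
force: [-0.5, -0.4, -1.4]
grip_width: 0.0295
t 11.90 tcp [0.4794 0.3353 0.1313] jaw 8.5 q7 -41.5 grip 29.8 F [-0.5 -0.5 -0.8] | shift [0. 0. 0.] rv [ 0.    -0.001  0.002]
t 11.90 tcp [0.4794 0.3353 0.1313] jaw 8.5 q7 -41.5 grip 29.8 F [-0.5 -0.5 -0.8] | shift [99.3  6.1 -1. ] rv [-0.002 -0.001  0.002]
```

View pics/w4.png

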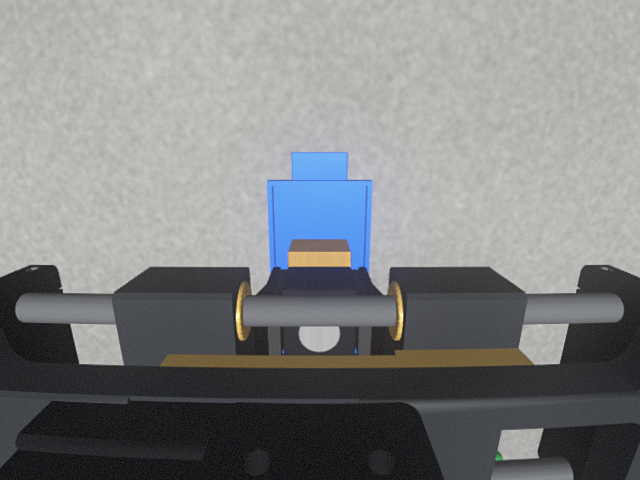

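```bash
python3 - <<'E'
from h import *
c=optics.read_camera("wrist"); 
q=at_z(c,[[268,181],[371,181]],.009)[:,:2]; print(q.round(4)); m=q.mean(0); d=q[1]-q[0]; print(np.linalg.norm(d), np.degrees(np.arctan2(d[1],d[0])))
a=np.radians(-81.4);ax=np.array([np.cos(a),np.sin(a)]); print("comp1",(m+.042*ax).round(4),"comp2",(m+.122*ax).round(4))
E
```

```text
[[0.4323 0.3745]
 [0.5131 0.3867]]
0.08170847448567119 8.566027601529873
comp1 [0.479  0.3391] comp2 [0.491 0.26 ]
```

```bash
python3 -m pendant '[[0,[25,5,0],[0,0,0]],[0,[55,5,0],[0,0,0]],[0,[77,5,0],[0,0,0]],[0,[88,5,0],[0,0,0]],[0,[93,5,0],[0,0,0]],[0,[95,5,0],[0,0,0]],[0,[96,5,0],[0,0,0]],[0,[97,5,0],[0,0,0]],[0,[97,5,0],[0,0,0]]]'; python3 -c "
from h import *
plan((.4775,.341,.032),8.6)"
```

```text
time_s: 12.7
tool_pos: [0.4792, 0.3426, 0.0363]
tool_rot: [17.1, 89.9, 25.6]
force: [0.1, 0.6, -1.0]
grip_width: 0.0296
t 12.70 tcp [0.4792 0.3426 0.0363] jaw 8.6 q7 -46.1 grip 29.6 F [ 0.1  0.6 -1. ] | shift [ 4.3 -1.4 -1.9] rv [-0.     0.002 -0.001]
```

```bash
python3 -m pendant '[[0,[1.5,0,0],[0,0,0]],[0,[2.5,0,0],[0,0,0]],[0,[3.5,0,0],[0,0,0]],[0,[4,0,0],[0,0,0]],[0,[4,0,0],[0,0,0]]]'
```

```text
time_s: 13.12
tool_pos: [0.4787, 0.3424, 0.0318]
tool_rot: [-23.9, 90.0, -15.3]
force: [-1.0, -1.6, 3.3]
grip_width: 0.0298
```

```bash
python3 -m pendant '[[50,[0,0,0],[0,0,0]],[50,[0,0,0],[0,0,0]],[50,[0,0,0],[0,0,0]],[50,[0,0,0],[0,0,0]],[60,[-15,0,0],[0,0,0]],[60,[-50,0,0],[0,0,0]],[60,[-85,0,0],[0,0,0]],[60,[-95,0,0],[0,0,0]]]'; python3 -c "
from h import *
plan((.449,.005,.13),8.6)"
```

```text
time_s: 13.78
tool_pos: [0.4805, 0.3448, 0.1324]
tool_rot: [25.3, 89.5, 33.9]
force: [0.7, 0.7, 0.2]
grip_width: 0.0589
t 13.78 tcp [0.4805 0.3448 0.1324] jaw 8.6 q7 -42.3 grip 58.9 F [0.7 0.7 0.2] | shift [   0.6 -331.2  -82.1] rv [ 0.     0.007 -0.004]
```

```bash
python3 -m pendant '[[60,[0,-330,-82],[0,0,0]],[60,[0,-330,-82],[0,0,0]],[60,[0,-330,-82],[0,0,0]],[60,[0,-330,-82],[0,0,0]],[60,[0,-330,-82],[0,0,0]],[60,[0,-330,-82],[0,0,0]],[60,[0,-330,-82],[0,0,0]],[60,[0,-330,-82],[0,0,0]],[60,[0,-330,-82],[0,0,0]],[60,[0,-330,-82],[0,0,0]]]';python3 w.py pics/w5.png .02,.044,200 .0475,.06,50; python3 -c "
from h import *
plan((.449,.005,.025),8.6)"
```

```text
time_s: 14.62
tool_pos: [0.4466, 0.0004, 0.1269]
tool_rot: [-66.7, 89.9, -58.5]
force: [-0.5, 0.9, 1.1]
grip_width: 0.0604
comp z 0.02 0.044 [ 314   10   64   71 3514] ctr [444.4 140.1] size [42.5 42.9] ang 35.9 zmax 0.0362
comp z 0.02 0.044 [ 476   44   61   77 1741] ctr [564.3 134.6] size [40.1 40.7] ang 81.9 zmax 0.044
comp z 0.02 0.044 [302 215  43  20 254] ctr [447.   17.3] size [31.2 10.7] ang 10.0 zmax 0.044
comp z 0.02 0.044 [ 426  216   79   66 3621] ctr [562.8  11.5] size [62.1 45.9] ang 17.5 zmax 0.0248
comp z 0.02 0.044 [164 230  56  57 790] ctr [356.8 -17.3] size [18.  46.3] ang 46.7 zmax 0.044
comp z 0.0475 0.06 [ 503   41   69   68 3459] ctr [564.1 134.8] size [38.3 38.4] ang 0.5 zmax 0.06
comp z 0.0475 0.06 [314 236  21  22 362] ctr [449.1   6.2] size [13.7 14. ] ang 9.5 zmax 0.056
comp z 0.0475 0.06 [ 137  239   72   55 1138] ctr [350.5 -18. ] size [26.5 47.5] ang 69.6 zmax 0.06
t 14.67 tcp [0.4469 0.0031 0.1269] jaw 8.4 q7 4.9 grip 60.0 F [0.2 1.  0.7] | shift [0. 0. 0.] rv [-0.     0.001  0.   ]
t 14.67 tcp [0.4469 0.0031 0.1269] jaw 8.4 q7 4.9 grip 60.0 F [0.2 1.  0.7] | shift [101.9   1.6   2.2] rv [-0.003  0.001  0.   ]
```

View pics/w5.png

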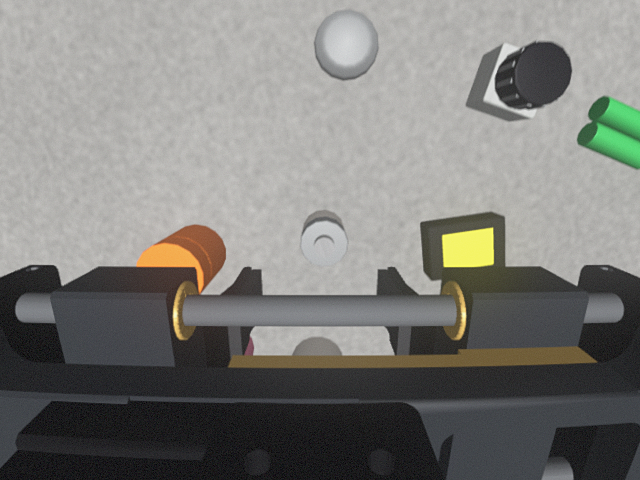

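```bash
python3 -m pendant '[[60,[35,2,2],[0,0,0]],[60,[70,2,2],[0,0,0]],[60,[90,2,2],[0,0,0]],[60,[97,2,2],[0,0,0]],[60,[99,2,2],[0,0,0]],[60,[99,2,2],[0,0,0]],[0,[99,2,2],[0,0,0]],[0,[99,2,2],[0,0,0]],[0,[99,2,2],[0,0,0]],[0,[99,2,2],[0,0,0]]]' 30; python3 -m pendant '[[0,[0,0,0],[0,0,0]],[0,[0,0,0],[0,0,0]],[0,[-5,0,0],[0,0,0]],[0,[-20,0,0],[0,0,0]],[0,[-50,0,0],[0,0,0]],[0,[-85,0,0],[0,0,0]],[0,[-100,0,0],[0,0,0]],[0,[-100,0,0],[0,0,0]]]';  python3 -c "
from h import *
plan((.490,.261,.135),8.6)"
```

```text
time_s: 15.5
tool_pos: [0.4491, 0.0058, 0.0281]
tool_rot: [-28.5, 89.9, -19.9]
force: [-0.0, 0.1, -0.2]
grip_width: 0.0411
time_s: 16.17
tool_pos: [0.4511, 0.006, 0.1312]
tool_rot: [-21.2, 89.6, -12.6]
force: [0.8, -0.6, -0.5]
grip_width: 0.0333
t 16.17 tcp [0.4511 0.006  0.1312] jaw 8.6 q7 4.6 grip 33.3 F [ 0.8 -0.6 -0.5] | shift [ -4.  246.4  76.6] rv [-0.     0.007  0.003]
```

```bash
python3 -m pendant '[[0,[0,20,6],[0,0,0]],[0,[0,55,17],[0,0,0]],[0,[0,95,30],[0,0,0]],[0,[0,135,42],[0,0,0]],[0,[0,175,54],[0,0,0]],[0,[0,210,65],[0,0,0]],[0,[0,232,73],[0,0,0]],[0,[0,243,77],[0,0,0]],[0,[0,246,77],[0,0,0]],[0,[0,246,77],[0,0,0]]]'; python3 w.py pics/w6.png; python3 -c "
from h import *
plan((.490,.261,.032),8.6)"
```

```text
time_s: 17.0
tool_pos: [0.4865, 0.2613, 0.1261]
tool_rot: [175.3, 89.9, -176.0]
force: [-0.4, 0.2, -0.8]
grip_width: 0.0334
t 17.05 tcp [0.487  0.2599 0.1262] jaw 8.6 q7 -33.2 grip 33.5 F [-0.1 -0.5 -1.5] | shift [0. 0. 0.] rv [ 0.    -0.002  0.001]
t 17.05 tcp [0.487  0.2599 0.1262] jaw 8.6 q7 -33.2 grip 33.5 F [-0.1 -0.5 -1.5] | shift [94.2  0.7  3.4] rv [ 0.    -0.002  0.001]
```

View pics/w6.png

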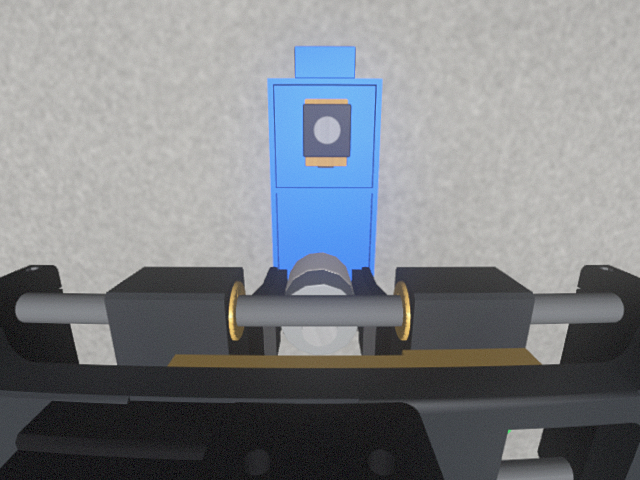

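```bash
python3 -m pendant '[[0,[25,0,3],[0,0,0]],[0,[55,0,3],[0,0,0]],[0,[75,0,3],[0,0,0]],[0,[85,0,3],[0,0,0]],[0,[90,0,3],[0,0,0]],[0,[92,0,3],[0,0,0]],[0,[93,0,3],[0,0,0]],[0,[93,0,3],[0,0,0]]]'; python3 -c "
from h import *
plan((.490,.261,.0315),8.6)"
```

```text
time_s: 17.72
tool_pos: [0.4915, 0.2613, 0.0352]
tool_rot: [4.3, 89.9, 12.9]
force: [-0.1, 0.8, -1.0]
grip_width: 0.0332
t 17.72 tcp [0.4915 0.2613 0.0352] jaw 8.6 q7 -38.0 grip 33.2 F [-0.1  0.8 -1. ] | shift [ 3.7 -0.  -1.6] rv [-0.     0.002 -0.   ]
```

```bash
python3 -m pendant '[[0,[1.5,0,0],[0,0,0]],[0,[2.5,0,0],[0,0,0]],[0,[3.5,0,0],[0,0,0]],[0,[4,0,0],[0,0,0]],[0,[4,0,0],[0,0,0]]]'
```

```text
time_s: 18.13
tool_pos: [0.491, 0.2613, 0.0307]
tool_rot: [-29.8, 90.0, -21.2]
force: [0.0, -1.1, 4.2]
grip_width: 0.0328
```

```bash
python3 -m pendant '[[50,[0,0,0],[0,0,0]],[50,[0,0,0],[0,0,0]],[50,[0,0,0],[0,0,0]],[50,[0,0,0],[0,0,0]],[60,[-15,0,0],[0,0,0]],[60,[-50,0,0],[0,0,0]],[60,[-85,0,0],[0,0,0]],[60,[-100,0,0],[0,0,0]]]'; python3 -c "
from h import *
plan((.564,.1343,.14),-7.7)"
```

```text
time_s: 18.8
tool_pos: [0.4922, 0.2626, 0.1342]
tool_rot: [17.2, 89.7, 25.8]
force: [0.3, 0.6, 0.5]
grip_width: 0.0589
t 18.80 tcp [0.4922 0.2626 0.1342] jaw 8.6 q7 -33.2 grip 58.9 F [0.3 0.6 0.5] | shift [  -5.8 -137.6   51.7] rv [ 0.285  0.005 -0.002]
```

```bash
python3 -m pendant '[[60,[-2,-30,11],[0.1,0,0]],[60,[-2,-68,25],[0.2,0,0]],[60,[-2,-105,39],[0.285,0,0]],[60,[-2,-130,49],[0.285,0,0]],[60,[-2,-137,52],[0.285,0,0]],[60,[-2,-137,52],[0.285,0,0]],[60,[-2,-137,52],[0.285,0,0]]]';python3 w.py pics/w7.png .012,.03,200 .0475,.06,50; python3 -c "
from h import *
plan((.564,.1343,.028),-7.7)"
```

```text
time_s: 19.38
tool_pos: [0.5621, 0.1342, 0.1319]
tool_rot: [138.6, 89.9, 130.9]
force: [-0.6, 0.3, -0.5]
grip_width: 0.0598
comp z 0.012 0.03 [145   0  41  11 283] ctr [478.6 319.1] size [23.8  3.3] ang 4.3 zmax 0.0277
comp z 0.012 0.03 [190  63  35  48 390] ctr [499.6 255.3] size [33.  13.4] ang 54.8 zmax 0.03
comp z 0.012 0.03 [614  90  19 177 679] ctr [806.9 148.3] size [142.6  11.5] ang 89.8 zmax 0.03
comp z 0.012 0.03 [298 213  52   6 215] ctr [567.8 154.5] size [ 1.6 39.1] ang 82.7 zmax 0.03
comp z 0.012 0.03 [ 416  214   76   49 3094] ctr [670.3 119.4] size [39.2 56.9] ang 80.3 zmax 0.0217
comp z 0.012 0.03 [146 226  56  43 700] ctr [446. 146.] size [32.2 42.9] ang 77.7 zmax 0.03
comp z 0.012 0.03 [309 335  61  20 643] ctr [566.1  34.4] size [19.1 54.4] ang 84.3 zmax 0.0236
comp z 0.0475 0.06 [ 158   49   52   56 2151] ctr [490.8 261. ] size [33.5 32.7] ang 13.9 zmax 0.059
comp z 0.0475 0.06 [ 296  223   57   56 2375] ctr [565.3 135.3] size [38.1 38.1] ang 7.3 zmax 0.0599
t 19.43 tcp [0.5616 0.1354 0.132 ] jaw -7.6 q7 -34.0 grip 60.2 F [0.2 0.1 0.2] | shift [0. 0. 0.] rv [-0.    -0.001 -0.001]
t 19.43 tcp [0.5616 0.1354 0.132 ] jaw -7.6 q7 -34.0 grip 60.2 F [0.2 0.1 0.2] | shift [104.   -0.9   2.6] rv [ 0.002 -0.001 -0.001]
```

View pics/w7.png

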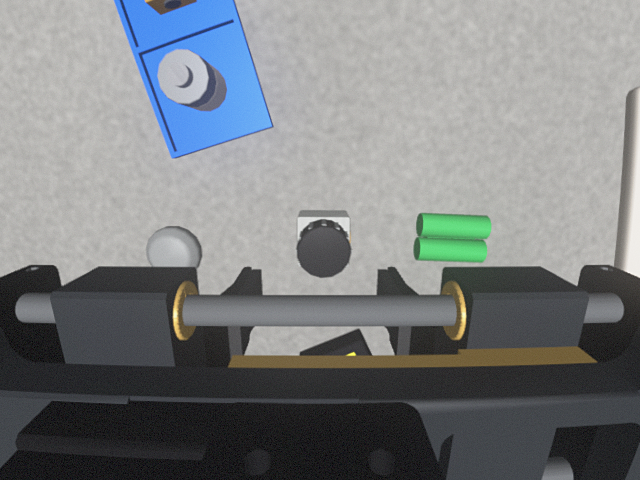

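```bash
python3 -m pendant '[[60,[35,-1,3],[0,0,0]],[60,[70,-1,3],[0,0,0]],[60,[92,-1,3],[0,0,0]],[60,[102,-1,3],[0,0,0]],[60,[105,-1,3],[0,0,0]],[60,[105,-1,3],[0,0,0]],[0,[105,-1,3],[0,0,0]],[0,[105,-1,3],[0,0,0]],[0,[105,-1,3],[0,0,0]],[0,[105,-1,3],[0,0,0]]]' 40; python3 -m pendant '[[0,[0,0,0],[0,0,0]],[0,[0,0,0],[0,0,0]],[0,[-5,0,0],[0,0,0]],[0,[-20,0,0],[0,0,0]],[0,[-50,0,0],[0,0,0]],[0,[-85,0,0],[0,0,0]],[0,[-105,0,0],[0,0,0]],[0,[-105,0,0],[0,0,0]]]';  python3 -c "
from h import *
plan((.440,-.288,.135),-21.7)"
```

```text
time_s: 20.27
tool_pos: [0.5661, 0.1321, 0.0284]
tool_rot: [6.4, 89.9, -1.3]
force: [-1.4, -0.3, 1.5]
grip_width: 0.0411
time_s: 20.93
tool_pos: [0.5683, 0.1331, 0.1372]
tool_rot: [15.0, 89.5, 7.3]
force: [0.8, 0.6, -1.7]
grip_width: 0.0396
t 20.93 tcp [0.5683 0.1331 0.1372] jaw -7.7 q7 -33.8 grip 39.6 F [ 0.8  0.6 -1.7] | shift [   0.7 -434.5  -70.5] rv [ 0.244  0.008 -0.003]
```

```bash
python3 -m pendant '[[0,[0,-20,-3],[0,0,0]],[0,[0,-55,-9],[0.04,0,0]],[0,[0,-95,-15],[0.08,0,0]],[0,[0,-135,-22],[0.12,0,0]],[0,[0,-176,-28],[0.16,0,0]],[0,[0,-217,-35],[0.2,0,0]],[0,[0,-258,-42],[0.244,0,0]],[0,[0,-298,-48],[0.244,0,0]],[0,[0,-338,-55],[0.244,0,0]],[0,[0,-375,-61],[0.244,0,0]]]';  python3 -c "
from h import *
plan((.440,-.288,.135),-21.7)"
```

```text
time_s: 21.77
tool_pos: [0.4524, -0.2335, 0.1312]
tool_rot: [-156.7, 89.9, -178.4]
force: [0.0, 0.3, -1.7]
grip_width: 0.0398
t 21.77 tcp [ 0.4524 -0.2335  0.1312] jaw -21.8 q7 -0.7 grip 39.8 F [ 0.   0.3 -1.7] | shift [ -3.8 -55.2   8.7] rv [-0.001 -0.002  0.001]
```

```bash
python3 -m pendant '[[0,[0,-25,4],[0,0,0]],[0,[0,-43,7],[0,0,0]],[0,[0,-52,8],[0,0,0]],[0,[0,-54,8],[0,0,0]],[0,[0,-54,8],[0,0,0]],[0,[0,-54,8],[0,0,0]]]'; python3 w.py pics/w8.png; python3 -c "
from h import *
plan((.440,-.288,.031),-21.7)"
```

```text
time_s: 22.27
tool_pos: [0.4424, -0.2826, 0.1318]
tool_rot: [126.7, 89.9, 105.1]
force: [0.1, -0.7, -0.8]
grip_width: 0.0397
t 22.32 tcp [ 0.4426 -0.2824  0.132 ] jaw -21.6 q7 4.6 grip 39.7 F [-0.1 -0.2 -2.1] | shift [0. 0. 0.] rv [-0.    -0.    -0.001]
t 22.32 tcp [ 0.4426 -0.2824  0.132 ] jaw -21.6 q7 4.6 grip 39.7 F [-0.1 -0.2 -2.1] | shift [101.   -6.2  -0.3] rv [ 0.003 -0.    -0.001]
```

View pics/w8.png

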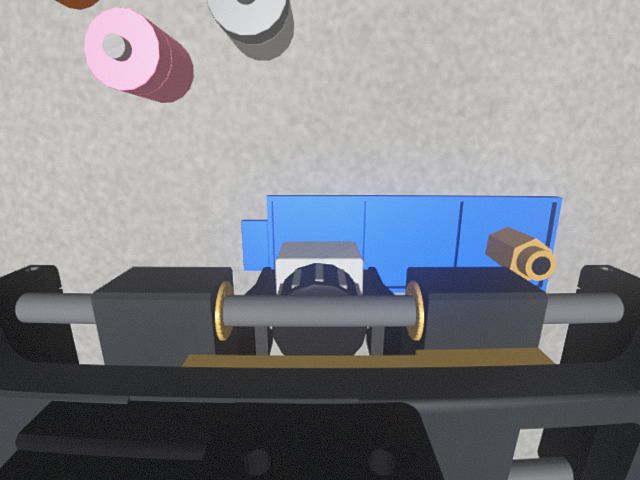

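```bash
python3 -m pendant '[[0,[25,-6,0],[0,0,0]],[0,[55,-6,0],[0,0,0]],[0,[78,-6,0],[0,0,0]],[0,[88,-6,0],[0,0,0]],[0,[92,-6,0],[0,0,0]],[0,[95,-6,0],[0,0,0]],[0,[96,-6,0],[0,0,0]],[0,[96,-6,0],[0,0,0]]]'; python3 -c "
from h import *
plan((.440,-.288,.031),-21.7)"
```

```text
time_s: 22.98
tool_pos: [0.4407, -0.2903, 0.0373]
tool_rot: [-16.0, 89.9, -37.7]
force: [-0.4, 0.1, -2.1]
grip_width: 0.0397
t 22.98 tcp [ 0.4407 -0.2903  0.0373] jaw -21.7 q7 2.2 grip 39.7 F [-0.4  0.1 -2.1] | shift [ 6.3  1.9 -1.6] rv [0.    0.002 0.001]
```

```bash
python3 -m pendant '[[0,[1.5,0,0],[0,0,0]],[0,[2.5,0,0],[0,0,0]],[0,[3.5,0,0],[0,0,0]],[0,[4.5,0,0],[0,0,0]],[0,[5.5,0,0],[0,0,0]],[0,[5.5,0,0],[0,0,0]]]'
```

```text
time_s: 23.48
tool_pos: [0.4398, -0.2902, 0.0312]
tool_rot: [-75.5, 90.0, -97.2]
force: [-1.5, 0.6, 3.1]
grip_width: 0.04
```

```bash
python3 -m pendant '[[56,[0,0,0],[0,0,0]],[56,[0,0,0],[0,0,0]],[56,[0,0,0],[0,0,0]],[56,[0,0,0],[0,0,0]],[56,[-15,0,0],[0,0,0]],[60,[-50,0,0],[0,0,0]],[70,[-85,0,0],[0,0,0]],[70,[-105,0,0],[0,0,0]]]'; python3 -c "
from h import *
plan((.461,-.118,.14),68.0)"
```

```text
time_s: 24.15
tool_pos: [0.4412, -0.2907, 0.1391]
tool_rot: [-13.8, 89.8, -35.5]
force: [1.4, -0.1, 0.7]
grip_width: 0.0658
t 24.15 tcp [ 0.4412 -0.2907  0.1391] jaw -21.7 q7 5.3 grip 65.8 F [ 1.4 -0.1  0.7] | shift [ -1.2 167.8 -45.4] rv [-1.566  0.002  0.004]
```

```bash
python3 -m pendant '[[70,[0,25,-7],[-0.12,0,0]],[70,[0,55,-15],[-0.24,0,0]],[70,[0,90,-25],[-0.36,0,0]],[70,[0,120,-33],[-0.48,0,0]],[70,[0,145,-40],[-0.6,0,0]],[70,[0,160,-44],[-0.72,0,0]],[70,[0,168,-46],[-0.84,0,0]],[70,[0,168,-46],[-0.96,0,0]],[70,[0,168,-46],[-1.08,0,0]],[70,[0,168,-46],[-1.2,0,0]]]';python3 -m pendant '[[70,[0,0,0],[-0.12,0,0]],[70,[0,0,0],[-0.24,0,0]],[70,[0,0,0],[-0.366,0,0]],[70,[0,0,0],[-0.366,0,0]],[70,[0,0,0],[-0.366,0,0]]]';python3 w.py pics/w9.png .03,.058,200 .0625,.075,50; python3 -c "
from h import *
plan((.461,-.118,.03),68)"
```

```text
time_s: 24.98
tool_pos: [0.4592, -0.1166, 0.1357]
tool_rot: [-118.7, 90.0, -71.3]
force: [0.0, 0.1, 0.3]
grip_width: 0.0702
time_s: 25.4
tool_pos: [0.4592, -0.1169, 0.1357]
tool_rot: [-120.9, 90.0, -53.0]
force: [-0.6, -0.1, -0.5]
grip_width: 0.0699
comp z 0.03 0.058 [341  37  64  49 633] ctr [355.5 -41.6] size [44.7 15.9] ang 33.8 zmax 0.0579
comp z 0.03 0.058 [ 609   73   31   51 1191] ctr [442.9 133.9] size [25.3 35.6] ang 79.2 zmax 0.0351
comp z 0.03 0.058 [290 215  61  28 401] ctr [ 445.7 -109.8] size [42.9 13.5] ang 64.2 zmax 0.058
comp z 0.0625 0.075 [373  17  26  30 572] ctr [346.6 -28.6] size [14.  14.1] ang 14.8 zmax 0.0706
comp z 0.0625 0.075 [258 130  24  23 425] ctr [ 378.3 -116.3] size [13.7 13.5] ang 33.4 zmax 0.0698
comp z 0.0625 0.075 [309 248  21  23 367] ctr [ 461.2 -117.2] size [13.9 13.7] ang 11.3 zmax 0.0695
t 25.45 tcp [ 0.4591 -0.1169  0.1357] jaw 67.8 q7 77.1 grip 69.9 F [ 0.1 -0.1 -0.2] | shift [0. 0. 0.] rv [-0. -0. -0.]
t 25.45 tcp [ 0.4591 -0.1169  0.1357] jaw 67.8 q7 77.1 grip 69.9 F [ 0.1 -0.1 -0.2] | shift [105.7  -2.1  -0.3] rv [-0.003 -0.    -0.   ]
```

View pics/w9.png

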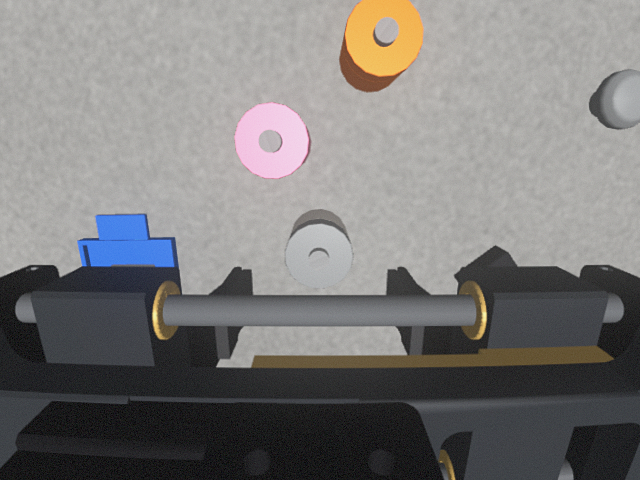

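```bash
python3 -m pendant '[[70,[35,-2,0],[0,0,0]],[70,[70,-2,0],[0,0,0]],[70,[92,-2,0],[0,0,0]],[70,[103,-2,0],[0,0,0]],[70,[106,-2,0],[0,0,0]],[70,[106,-2,0],[0,0,0]],[0,[106,-2,0],[0,0,0]],[0,[106,-2,0],[0,0,0]],[0,[106,-2,0],[0,0,0]],[0,[106,-2,0],[0,0,0]]]' 30; python3 -m pendant '[[0,[0,0,0],[0,0,0]],[0,[0,0,0],[0,0,0]],[0,[-5,0,0],[0,0,0]],[0,[-20,0,0],[0,0,0]],[0,[-50,0,0],[0,0,0]],[0,[-85,0,0],[0,0,0]],[0,[-112,0,0],[0,0,0]],[0,[-112,0,0],[0,0,0]]]';  python3 -c "
from h import *
plan((.514,-.3175,.142),68.3)"
```

```text
time_s: 26.28
tool_pos: [0.4618, -0.118, 0.0307]
tool_rot: [-100.6, 89.9, -32.6]
force: [0.3, 0.0, -0.4]
grip_width: 0.0508
time_s: 26.95
tool_pos: [0.4644, -0.1183, 0.1471]
tool_rot: [-92.5, 89.5, -24.4]
force: [1.9, 0.8, -1.6]
grip_width: 0.0473
t 26.95 tcp [ 0.4644 -0.1183  0.1471] jaw 68.0 q7 77.5 grip 47.3 F [ 1.9  0.8 -1.6] | shift [   6.3 -120.5 -166.2] rv [-0.005 -0.     0.009]
```

```bash
python3 -m pendant '[[0,[0,-12,-16],[0,0,0]],[0,[0,-33,-46],[0,0,0]],[0,[0,-55,-76],[0,0,0]],[0,[0,-77,-107],[0,0,0]],[0,[0,-97,-134],[0,0,0]],[0,[0,-111,-153],[0,0,0]],[0,[0,-118,-163],[0,0,0]],[0,[0,-120,-166],[0,0,0]],[0,[0,-120,-166],[0,0,0]],[0,[0,-120,-166],[0,0,0]]]'; python3 w.py pics/w10.png; python3 -c "
from h import *
plan((.514,-.3175,.0335),68.3)"
```

```text
time_s: 27.78
tool_pos: [0.51, -0.3143, 0.141]
tool_rot: [53.4, 89.9, 121.5]
force: [0.2, 0.7, -1.2]
grip_width: 0.0473
t 27.83 tcp [ 0.5102 -0.314   0.1414] jaw 68.2 q7 89.8 grip 47.9 F [-0.4  0.2 -2.4] | shift [0. 0. 0.] rv [ 0.     0.001 -0.001]
t 27.83 tcp [ 0.5102 -0.314   0.1414] jaw 68.2 q7 89.8 grip 47.9 F [-0.4  0.2 -2.4] | shift [107.9  -4.9  -1.9] rv [-0.002  0.001 -0.001]
```

View pics/w10.png

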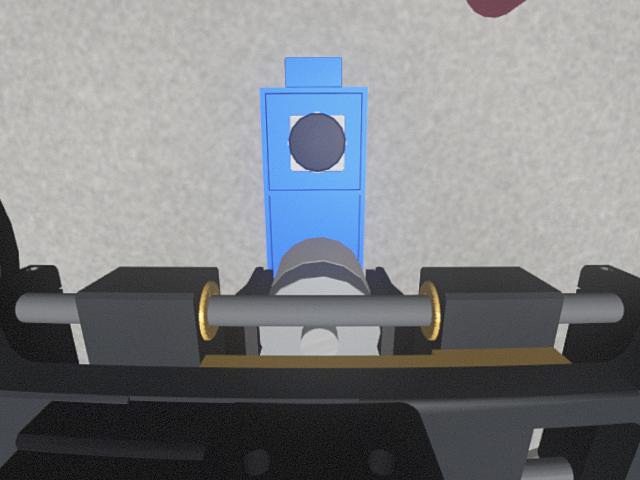

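```bash
python3 -m pendant '[[0,[25,-5,-2],[0,0,0]],[0,[55,-5,-2],[0,0,0]],[0,[80,-5,-2],[0,0,0]],[0,[93,-5,-2],[0,0,0]],[0,[99,-5,-2],[0,0,0]],[0,[102,-5,-2],[0,0,0]],[0,[103,-5,-2],[0,0,0]],[0,[103,-5,-2],[0,0,0]]]'; python3 -c "
from h import *
plan((.514,-.3175,.033),68.3)"
```

```text
time_s: 28.5
tool_pos: [0.515, -0.3205, 0.0401]
tool_rot: [-104.5, 89.9, -36.4]
force: [-0.1, 0.1, -2.0]
grip_width: 0.047
t 28.50 tcp [ 0.515  -0.3205  0.0401] jaw 68.0 q7 87.0 grip 47.0 F [-0.1  0.1 -2. ] | shift [7.1 2.1 2.4] rv [-0.005 -0.001  0.002]
```

```bash
python3 -m pendant '[[0,[1.5,1,1],[0,0,0]],[0,[3,1,1],[0,0,0]],[0,[4,1,1],[0,0,0]],[0,[5,1,1],[0,0,0]],[0,[6,1,1],[0,0,0]],[0,[6,1,1],[0,0,0]]]'
```

```text
time_s: 29.0
tool_pos: [0.5136, -0.3191, 0.0336]
tool_rot: [-163.0, 90.0, -95.0]
force: [-1.5, 0.8, 4.5]
grip_width: 0.0476
```

Contact felt (about 4.5 N). Releasing, rising, and moving clear for a check.

```bash
python3 -m pendant '[[62,[0,0,0],[0,0,0]],[62,[0,0,0],[0,0,0]],[62,[0,0,0],[0,0,0]],[62,[0,0,0],[0,0,0]],[62,[-15,0,0],[0,0,0]],[62,[-50,0,0],[0,0,0]],[62,[-90,0,0],[0,0,0]],[62,[-130,0,0],[0,0,0]],[62,[-150,0,0],[0,0,0]],[62,[-150,0,0],[0,0,0]]]'; python3 -m pendant '[[62,[0,0,20],[0,0,0]],[62,[0,0,60],[0,0,0]],[62,[0,0,100],[0,0,0]],[62,[0,0,140],[0,0,0]],[62,[0,0,170],[0,0,0]],[62,[0,0,180],[0,0,0]],[62,[0,0,180],[0,0,0]]]'
python3 - <<'E'
from h import *
plan()
trays={"tray3":((.513,-.3185),-21.7),"tray2":((.4845,.3),-81.4)}
for n in ("top","side"):
    c=optics.read_camera(n); cv2.imwrite(f"pics/{n}9.png",c["image"])
    P=cloud(c)
    for nm,tr,x,h in [("reg","tray3",-.08,.061),("big","tray3",0,.071),("coup","tray3",.08,.055),("valve","tray2",-.04,.061),("small","tray2",.04,.057)]:
        (o,a)=trays[tr]; a=np.radians(a); ax=np.array([np.cos(a),np.sin(a)]); ay=np.array([-ax[1],ax[0]])
        L=np.c_[(P[:,:2]-o)@ax,(P[:,:2]-o)@ay,P[:,2]]
        k=(abs(L[:,0]-x)<.036)&(abs(L[:,1])<.036)&(L[:,2]>.02)&(L[:,2]<.08); q=L[k]
        t=q[q[:,2]>np.percentile(q[:,2],97)-.012] if len(q) else q
        if len(t): print(n,nm,k.sum(),"top z",np.percentile(q[:,2],97).round(4),"exp",h,"offset mm",(((t.min(0)+t.max(0))/2)[:2]*1000-[x*1000,0]).round(1))
E
```

```text
time_s: 29.83
tool_pos: [0.5166, -0.3204, 0.189]
tool_rot: [-103.7, 89.4, -35.7]
force: [0.4, -0.6, 0.7]
grip_width: 0.0622
time_s: 30.42
tool_pos: [0.5817, -0.1474, 0.1821]
tool_rot: [24.8, 89.9, 93.2]
force: [-0.0, -0.2, 0.4]
grip_width: 0.0623
t 30.42 tcp [ 0.5817 -0.1474  0.1821] jaw 68.4 q7 72.2 grip 62.3 F [-0.  -0.2  0.4] | shift [0. 0. 0.] rv [ 0.     0.002 -0.001]
top reg 679 top z 0.0626 exp 0.061 offset mm [0.7 1.6]
top big 273 top z 0.0637 exp 0.071 offset mm [-8.1 13.7]
top valve 584 top z 0.0614 exp 0.061 offset mm [-2.3 -0.8]
top small 374 top z 0.0576 exp 0.057 offset mm [ 0.2 -1.1]
side reg 448 top z 0.0607 exp 0.061 offset mm [0.6 2.4]
side big 483 top z 0.0681 exp 0.071 offset mm [-0.5  1.7]
side coup 210 top z 0.0553 exp 0.055 offset mm [-0.5 -0.5]
side valve 1319 top z 0.0604 exp 0.061 offset mm [-3.1  1.2]
side small 789 top z 0.0564 exp 0.057 offset mm [-0.7  1.4]
```

View pics/top9.png

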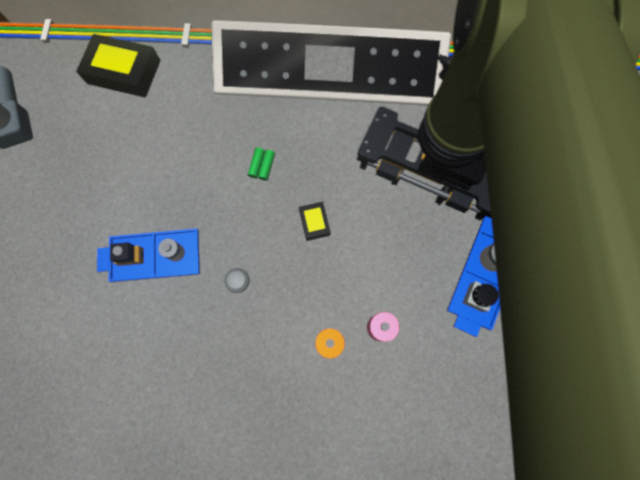

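View pics/side9.png

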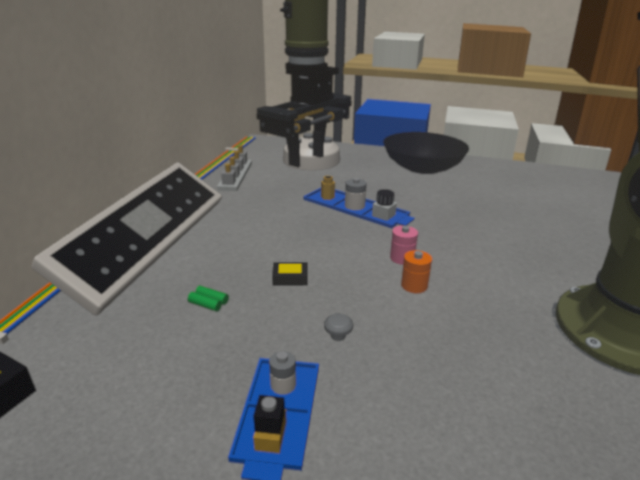

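All five parts stand in place. In the side view the long tray shows the coupling at (328,187), the large filter at (355,193) and the regulator at (385,203). The short tray shows the valve at (269,425) and the small filter at (283,372). The module, battery and foot knob haven't moved, and the arm is clear.

```bash
python3 -m pendant '[[62,[0,0,0],[0,0,0]],[62,[0,0,0],[0,0,0]]]'; python3 -c "
from cell import env
print(env.sign_off())"
```

```text
time_s: 30.68
tool_pos: [0.58, -0.1548, 0.1822]
tool_rot: [155.3, 89.9, -136.9]
force: [-1.1, -0.1, 0.3]
grip_width: 0.0621
the job is handed in; nothing more can be done
None
```

Both kits are made up and the job was handed in at about 31 s of the 122 s allowed; sign-off reports no verdict. The long tray holds, from the tab, the regulator, the large filter and the coupling. The short tray holds the valve at the tab end and the small filter in the other compartment. Each part was lowered slowly until it touched the floor, with about 3–5 N read at the wrist, and only then released.

**Last checks:**
- **Placing:** in the final side view all five parts stand upright, each within about 4 mm of its compartment centre (allowed 24 mm). Their tops are within 1 mm of the expected height, except the large filter, which reads about 3 mm low because few points fell on its narrow stub.
- **Things to leave alone:** the power module, battery pack and foot knob look unmoved in both views. The arm ended about 0.18 m above the bench, clear of everything.

**Checks that failed or disagreed:**
- **Top camera:** the arm hid the coupling and most of the large filter, so its large-filter reading (about 8 and 14 mm off, top at 64 mm) is not valid. The side view confirms those two parts.
- **Long tray position:** the wrist and top cameras disagreed by about 3–7 mm, so I aimed roughly between them.

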